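Pack the impact sockets and snap the case shut

ROBOT

A 6-joint arm with a two-finger parallel gripper is mounted at the origin on the work surface. World frame = base frame: x ahead of the robot, y to its left, z up, the work surface at z = 0. Lengths are in m, angles in degrees, forces in N, time in s.
With the tool pointing down it reaches from about 0.4 to 0.825 m from the base axis. Payload 7 kg.
Tool frame: the origin (TCP) lies midway between the tips of the shut fingers; the grasp point (between the pads) lies 19 mm behind it; z points along the fingers, y is the line along which they close (so a half turn about z gives the same grasp; the last joint's range is limited). The gripper opens to 88 mm and grips with 3 to 60 N. Pads are 19 mm wide; open, the fingers measure 130 mm over their backs; the gripper's body (78 mm by 193 mm) begins 47 mm behind the grasp point.
Start: joints at [-53.852, 20.546, 0.682, 0, -70.136, -16.507], TCP at [0.227, -0.636, 0.227] pointing down, gripper open.
Joint ranges: [-176.03, 176.03], [-82.01, 121.73], [-58.28, 71.71], [-173.87, 95.51], [-174.79, -0.11], [-173.66, 173.66]. Speed limits (degrees/s): [136.94, 136.94, 172.46, 180, 180, 180].

INTERFACE

Orientations are given as [roll, pitch, yaw] about the fixed x, y, z axes, in that order (R = Rz(yaw) Ry(pitch) Rx(roll)).
In Python, from plant import get_state, optics, order gives the robot as it stands. The module is installed in compiled form; this text tells all that it offers.
- The arm moves only by the tool send_rows, never from a script. Its argument "moves" is a list of rows, each an object with "slide": the shift along the tool's x, y, z as a fraction of full scale, a list of three; "turn": the turn about the tool's z as a fraction of full scale; "gripper": the opening, from 0 (shut) to 1 (fully open). A call has exactly 5 rows; each row is the pose to reach, as a shift and turn from the pose commanded when the call began, along the tool's axes at that moment; what a row does not reach only later rows make up. Full scale, the value 1, is 150 mm for a shift and 90 degrees for a turn. A row lasts 1/12 s, in which the tool goes at most 41.7 mm and 7.16 degrees, less where a joint would pass 70% of its speed; a pose out of reach is approached as far as the arm can. A call with a number of a shift or a turn outside -1 to 1 is refused whole. A call with a gripper value outside its range is refused whole. The fingers move at their own pace and stop on an object; "newtons" is the grip in N (left out, the last holds). Time passes only in rows, so rows that repeat a pose let the fingers close, or fill a call up. It gives the time, the measured TCP pose, the force, the opening and the grip force at its end, in the units of the state.
- get_state(): the state, without advancing time (a new reading comes with each control period).
- optics.capture(name): name is "side" or "top"; returns a dict with "img" (400x640x3 uint8, red, green, blue), "intrinsics" (3x3 intrinsics, pixels), "origin" and "attitude" of the camera in the world. Camera axes: x right, y down, z forward; pixel columns grow to the right and rows downward; lengths in m; the calibration is good to about 2 mm. A picture is of the moment at which its call begins. There is no depth.
- order.close_job(): hands the job in; it is judged then, once.
Trained networks look in the newest picture that a camera, given by its name, has taken for a name from the list of things; names that differ only in an ending like _2 or _b are one class to them, and where a whole thing is asked for, a point or a joint stands for the part that bears it (a point fixed in the world has none). Each returns a list of dicts, best first, with "p" (0 to 1); they miss things now and then, are a little off and sometimes report something else, mostly with a low value. They report only what shows in the picture. A call takes as long as a camera call. They do not tell look-alikes from the thing itself.
- optics.look_for(camera, name): "location" ([x, y, z] in m, in world coordinates, good to about 4 mm: the middle of the surface that is visible of it).
The state is a dict: "time_s": time; "joints": joint angles; "qd": joint speeds; "joint_torque": joint torques, N m; "tcp_pos": TCP position; "eef_rot": TCP orientation; "contact_force": force on the tool from outside, world axes, zero at the start; "moment": the same for the moment, N m; "gripper_width": finger opening in m; "gripper_force": force on a finger pad.
Only numpy, scipy, OpenCV 4.12 (cv2) and the standard library are available. Lean on these libraries where they do the work, as an engineer would, in place of code of your own. Each camera call takes 0.05 s, during which the arm holds its last target. There are 200 camera calls.

TASK

Pack up the socket set: lift the metal tray by its handle, carry the three sockets in it to the open black case and tip them all into the case. Stand the empty tray back on the rubber mat, then swing the case lid down and press its front edge until it snaps past the catch and is fully shut. Leave the spray can, the jar and the wrench where they are.

Things in the scene. Friction and masses are not known exactly. Their poses are not given: they have to be found in the camera images.
- case: Black plastic socket case, fixed to the bench: an open-topped box 180 (x) x 260 (y) x 85 mm (z), walls and floor 5 mm, one bare bay. Origin: centre of its underside. x points from its front (the catch side, towards the robot) to its hinge side, z up. The sprung steel catch sits outside the middle of the front wall, 62 mm above the bench, standing out 11 mm.
- lid (a joint): Angle of the black lid in rad: 0 shut, 1.57 upright, stops at 1.85 (leaning back). Starts upright or leaning back a little; hinge friction holds it above about 1.3; below that it sinks slowly by itself and rests on the sprung catch, ajar at about 0.1 (front edge some 20 mm up). About 10 to 12 N down on the front edge snaps it to 0.
- lid_hinge (a point): Middle of the hinge line: 90 mm along case x, 85 mm above the bench; the line runs along case y. Axes turn with the lid: -x runs from hinge to front edge, z out of its outside face. Lid panel: 190 mm long, 260 mm wide, 16 mm thick, inside face at the hinge line. A 50 mm wide tongue at the middle of the front edge reaches to 203 mm and hangs 41 mm below the inside face.
- lid_press (a point): Point on the outside (top when shut) of the lid, 175 mm from the hinge line, at mid-width, near the front edge: where to press. Shut it is 101 mm above the bench. Axes as lid_hinge.
- mat: Black rubber mat fixed on the bench, 220 x 220 x 3 mm. Origin: centre of its underside.
- tray: Sheet aluminium socket tray, 160 (x) x 124 (y) mm, floor 3 mm, loose, 0.3 kg. Origin: centre of its underside. 28 mm high walls at the back (-x) and both sides; the +x end (nose) is open, without a lip. An upright flat handle plate, 10 mm thick, 100 mm long along x and rising to 90 mm above the underside, stands along the middle and parts the tray in two lanes.
- tray_grip (a point): Point in the tray's handle plate to grip, 75 mm above the tray's underside at its centre (15 mm below the handle's top). Axes as the tray's; grip across y.
- tray_nose (a point): Middle of the open end's floor edge: 80 mm along tray x, 3 mm up. Axes as the tray's.
- socket_long: Dark steel impact socket, a cylinder 32 mm across and 66 mm long, about 0.14 kg, lying along the tray in its +y lane. Origin: its centre; x is its axis.
- socket_mid: Dark steel impact socket, 30 mm across and 63 mm long, about 0.14 kg, in the tray's -y lane at the back. Origin: its centre; x is its axis.
- socket_short: Dark steel impact socket, 28 mm across and 60 mm long, about 0.14 kg, in the tray's -y lane at the nose. Origin: its centre; x is its axis.
- spray_can: Bystander: spray can 62 mm across, 190 mm tall, standing. Origin: centre of its underside.
- grease_jar: Bystander: squat jar 72 mm across, 85 mm tall, standing. Origin: centre of its underside.
- wrench: Bystander: steel wrench 200 mm long, lying. Origin: centre of its underside; x is its length.
Not all that is in view belongs to the job. What is shaped like the socket_long but blue or yellow is not meant. Several things look just like the tray: the one meant starts farthest from the robot's base.

How it is judged (in metres and radians):
On the way, in this order (a step that is already met when the one before it is completed fails the run):
1. the tray is lifted to the case with all three sockets still in it (tray at least 50 mm up, its centre within 300 mm of the case's, sockets within 110 mm of the tray's centre) (height (world z) of tray above 0.05 m and horizontal distance between tray and case below 0.3 m and distance between each of socket_long, socket_mid, socket_short and tray below 0.11 m), for 0.05 s.
2. all three sockets lie inside the case (x of socket_long in the frame of case between -0.086 and 0.086 m and y of socket_long in the frame of case between -0.126 and 0.126 m and z of socket_long in the frame of case between 0 and 0.078 m and x of socket_mid in the frame of case between -0.086 and 0.086 m and y of socket_mid in the frame of case between -0.126 and 0.126 m and z of socket_mid in the frame of case between 0 and 0.078 m and x of socket_short in the frame of case between -0.086 and 0.086 m and y of socket_short in the frame of case between -0.126 and 0.126 m and z of socket_short in the frame of case between 0 and 0.078 m), for 0.2 s.
3. the empty tray stands on the mat (centre within 80 mm of the mat's), the lid not yet shut (horizontal distance between tray and mat below 0.08 m and height (world z) of tray below 0.008 m and angle between tray's own z axis and vertical below 0.05 rad and value of joint lid above 0.05 rad), for 0.2 s.
At the end, for the whole second after the job is handed in: All three sockets lie inside the case and at rest, the lid is shut past its catch (within 0.02 rad), and the tray stands flat and at rest on the mat, its centre within 80 mm of the mat's centre (all of step 2 and horizontal distance between tray and mat below 0.08 m and height (world z) of tray below 0.008 m and angle between tray's own z axis and vertical below 0.05 rad and value of joint lid below 0.02 rad and linear speed of tray below 0.02 m/s and linear speed of each of socket_long, socket_mid, socket_short below 0.03 m/s); the robot touches nothing.
It fails at once if a bystander (spray can, jar or wrench) is moved more than 30 mm or knocked over (distance of any of spray_can, grease_jar, wrench from where it was at the start of the episode above 0.03 m or angle between any of spray_can, grease_jar, wrench's own z axis and vertical above 0.5 rad).
It also fails if it takes over 72 s, if anything falls off the work surface, if the arm or the gripper's body presses on something with over 40 N, if the wrist force passes 120 N, or if a joint passes its speed limit or range.

## Working session

There is one attempt and no reset: what is moved stays moved. The work goes in short steps, Python scripts to look and compute and a tool call to move; the robot and the scene stay as the last step left them, time stands still between calls to the robot, and variables do not carry over. Pictures are saved under pics/ and viewed, at most 10 in all, crops included, and the job is handed in when it is done.

Besides the shell and the picture viewer there is one more tool, called after "Emit:" by a JSON object that holds its "fn" and its "kwargs". send_rows: Moves the arm, as the interface text tells. Shift numbers are shares of 150 mm and turn numbers shares of 90 degrees, none past 1 either way. Its arguments: {"type":"object","properties":{"moves":{"type":"array"},"newtons":{"type":"number"}},"required":["moves"]}

```bash
mkdir -p pics
cat > h.py <<'E'
import numpy as np, cv2
from plant import get_state, optics, order
def grab(cam,fn=None):
    d=optics.capture(cam); 
    if fn: cv2.imwrite('pics/'+fn,d['img'][:,:,::-1])
    return d
def proj(d,P):
    R=np.array(d['attitude']); 
    p=R.T@(np.array(P,float)-np.array(d['origin'])); q=np.array(d['intrinsics'])@p; return q[:2]/q[2]
def ray(d,u,v,z):
    R=np.array(d['attitude']); o=np.array(d['origin']); k=R@np.linalg.solve(np.array(d['intrinsics']),[u,v,1.]); return o+k*(z-o[2])/k[2]
E
python3 - <<'E'
from h import *
np.set_printoptions(precision=3,suppress=True)
ds={c:grab(c,c+'0.png') for c in('top','side')}
for c in ds:
  print(c,ds[c]['origin'],ds[c]['attitude'],ds[c]['intrinsics'])
  for n in ['case','lid','mat','tray','socket_long','socket_mid','socket_short','spray_can','grease_jar','wrench']:
    for r in optics.look_for(c,n):
      if r['p']>.2: print(c,n,round(r['p'],2),np.array(r['location']),proj(ds[c],r['location']).round())
print(get_state())
im=np.vstack([ds['top']['img'],ds['side']['img']])
E
```

```text
top [ 0.41 -0.05  1.24] [-175.657    1.063  -89.209] [[479.743   0.    320.897]
 [  0.    479.743 206.066]
 [  0.      0.      1.   ]]Traceback (most recent call last):
  File "<stdin>", line 8, in <module>
  File "h.py", line 9, in proj
    p=R.T@(np.array(P,float)-np.array(d['origin'])); q=np.array(d['intrinsics'])@p; return q[:2]/q[2]
                                                       ~~~~~~~~~~~~~~~~~~~~~~~~~^~
ValueError: matmul: Input operand 1 does not have enough dimensions (has 0, gufunc core with signature (n?,k),(k,m?)->(n?,m?) requires 1)
```

Attitude comes as roll/pitch/yaw; fixing the helper.

```bash
sed -i "s/R=np.array(d\['attitude'\])/R=Rot.from_euler('xyz',d['attitude'],degrees=True).as_matrix()/; 1a from scipy.spatial.transform import Rotation as Rot" h.py
python3 - <<'E'
from h import *
np.set_printoptions(precision=3,suppress=True)
ds={c:grab(c,c+'0.png') for c in('top','side')}
for c in ds:
  print(c,ds[c]['origin'],ds[c]['attitude'])
  for n in ['case','lid','mat','tray','socket_long','socket_mid','socket_short','spray_can','grease_jar','wrench']:
    for r in optics.look_for(c,n):
      if r['p']>.2: print(c,n,round(r['p'],2),np.array(r['location']),proj(ds[c],r['location']).round())
print(get_state())
E
```

```text
top [ 0.41 -0.05  1.24] [-175.657    1.063  -89.209]
top case 0.98 [0.559 0.199 0.027] [233. 183.]
top lid 0.68 [0.603 0.21  0.235] [209. 150.]
top mat 0.96 [ 0.401 -0.203  0.003] [389. 247.]
top mat 0.23 [ 0.458 -0.235  0.007] [402. 225.]
top tray 0.98 [0.24  0.261 0.001] [208. 307.]
top tray 0.56 [0.606 0.21  0.233] [209. 149.]
top socket_long 0.88 [ 0.429 -0.202  0.035] [390. 236.]
top socket_long 0.66 [ 0.235 -0.266  0.03 ] [416. 315.]
top socket_long 0.66 [ 0.362 -0.03   0.03 ] [321. 262.]
top socket_long 0.65 [ 0.46  -0.23   0.008] [400. 224.]
top socket_mid 0.51 [ 0.502 -0.254  0.034] [412. 207.]
top socket_short 0.72 [ 0.493 -0.183  0.031] [383. 210.]
top spray_can 0.7 [ 0.689 -0.368  0.176] [473. 120.]
top grease_jar 0.6 [ 0.762 -0.019  0.086] [319.  99.]
top grease_jar 0.29 [ 0.746 -0.176  0.007] [380. 114.]
top wrench 0.92 [ 0.747 -0.176  0.004] [380. 114.]
side [-0.248  0.67   0.927] [-129.11    -0.115 -132.996]
side case 0.83 [0.576 0.208 0.073] [241. 225.]
side lid 0.75 [ 0.426 -0.141  0.004] [363. 214.]
side lid 0.71 [ 0.421 -0.197  0.034] [377. 200.]
side lid 0.6 [0.5
[... 552 characters left out ...]

side socket_short 0.45 [ 0.485 -0.176  0.028] [358. 195.]
side spray_can 0.63 [ 0.687 -0.366  0.114] [354. 127.]
side grease_jar 0.91 [ 0.75  -0.016  0.061] [267. 171.]
side wrench 0.74 [ 0.746 -0.175  0.004] [304. 166.]
{'time_s': 1.25, 'joints': array([-53.855,  20.548,   0.682,  -0.001, -70.135, -16.507]), 'qd': array([ 0.057, -0.029,  0.06 ,  0.065,  0.003,  0.022]), 'joint_torque': array([ -0.   , -58.239,  29.332,   7.002,   0.013,  -0.   ]), 'tcp_pos': array([ 0.227, -0.636,  0.227]), 'eef_rot': array([ 179.999,    0.001, -160.362]), 'contact_force': array([-0.084, -0.499, -0.064]), 'moment': array([ 0.014, -0.029, -0.032]), 'gripper_force': 0.0, 'gripper_width': 0.08771615441316308}
```

View pics/top0.png

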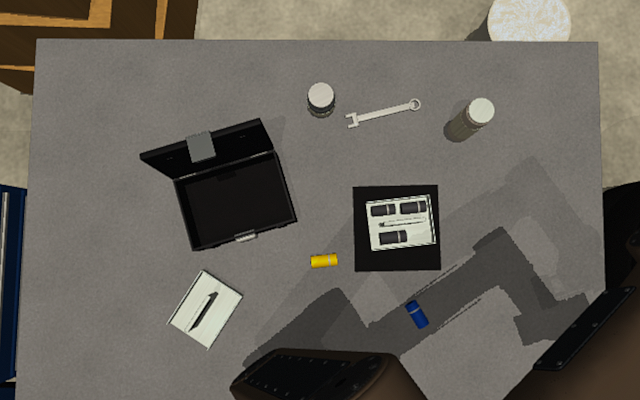

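View pics/side0.png

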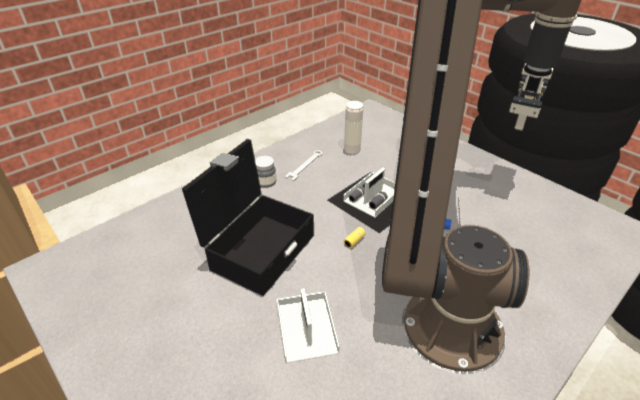

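Trays: one at top pixel (205,308), empty and about 0.35 m from the base, and one on the mat at (401,222), about 0.51 m away with three dark sockets. The mat one fits, being the farthest from the base. The yellow (324,261) and blue (416,315) cylinders are decoys. I'll confirm with an enlarged crop and use it for pixel picking.

Run:
```python
import cv2,numpy as np
a=cv2.imread('pics/top0.png')
A=cv2.resize(a[175:280,345:450],None,fx=5,fy=5,interpolation=cv2.INTER_CUBIC)
B=cv2.resize(a[110:260,130:305],None,fx=4,fy=4,interpolation=cv2.INTER_CUBIC)
B=np.clip(B.astype(float)*1.8,0,255).astype(np.uint8)
cv2.imwrite('pics/cropA.png',A);cv2.imwrite('pics/cropB.png',B)
```

```text
(no output)
```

View pics/cropA.png

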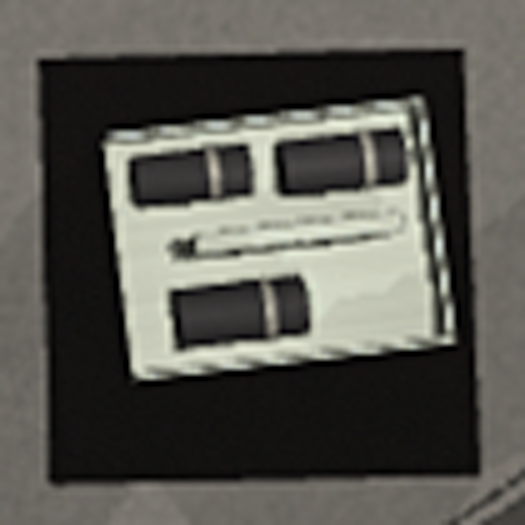

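View pics/cropB.png

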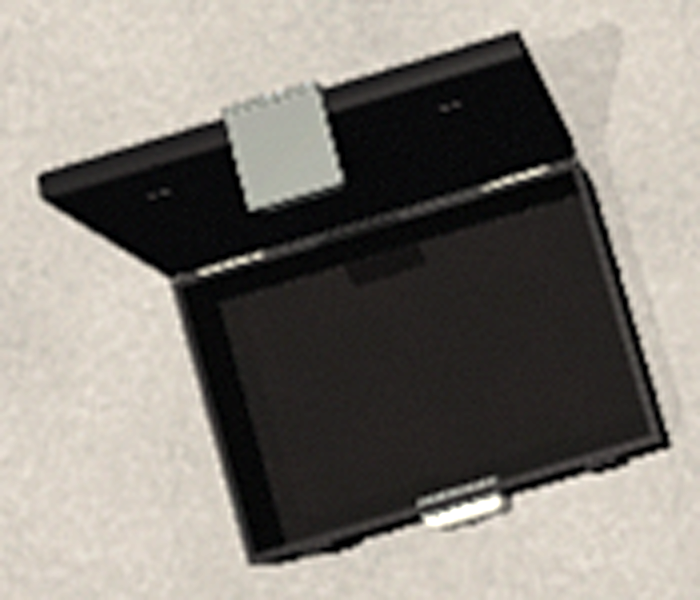

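Crop A confirms it: the nose (no wall) is on the left at crop x≈105–133, there are two sockets in the upper lane and one in the lower, and the handle is between them. In crop B the rim corners are at about (180,280), (578,168), (657,437) and (250,560), with the catch at (463,503). Next I fit the poses.

```bash
cat > fit.py <<'E'
from h import *
from scipy.optimize import least_squares
np.set_printoptions(precision=3,suppress=True)
d=grab('top')
A=lambda p:np.array(p)/5+[345,175]; B=lambda p:np.array(p)/4+[130,110]
def Rz(a): return np.array([[np.cos(a),-np.sin(a)],[np.sin(a),np.cos(a)]])
def fit(P,uv,x0):
    P=np.array(P,float); f=lambda q:np.concatenate([proj(d,[*(Rz(q[2])@p[:2]+q[:2]),p[2]])-u for p,u in zip(P,uv)])
    r=least_squares(f,x0); return r.x,f(r.x).reshape(-1,2)
t,e=fit([[.08,-.062,.02],[.08,.062,.02],[-.08,.062,.031],[-.08,-.062,.031]],[A(p) for p in[(104,137),(134,381),(456,344),(424,97)]],[.45,-.22,1.6]); print('tray',t,np.degrees(t[2]),e)
m,e=fit([[.11,.11,.003],[.11,-.11,.003],[-.11,-.11,.003],[-.11,.11,.003]],[A(p) for p in[(40,60),(463,50),(480,473),(50,482)]],[.45,-.22,0]); print('mat',m,e)
c,e=fit([[.09,.13,.085],[.09,-.13,.085],[-.09,-.13,.085],[-.09,.13,.085],[-.096,0,.065]],[B(p) for p in[(180,280),(578,168),(657,437),(250,560),(463,503)]],[.53,.19,.3]); print('case',c,np.degrees(c[2]),e)
# lid: tongue tip corners / front edge for a range of angles
for a in np.arange(1.4,1.86,.05):
    n=lambda L,h,y:[*(Rz(c[2])@np.array([.09-L*np.cos(a)+h*np.sin(a),y])+c[:2]),.085+L*np.sin(a)+h*np.cos(a)]
    print(round(a,2),[((proj(d,n(*q))-[130,110])*4).round() for q in[(.19,.016,.13),(.19,.016,-.13),(.203,-.041,.025),(.203,-.041,-.025)]])
for n in('socket_long','socket_mid','socket_short'):pass
E
python3 fit.py
```

```text
tray [ 0.462 -0.228  1.7  ] 97.41163919840328 [[ 0.256  0.042]
 [ 0.267 -0.21 ]
 [-0.168 -0.116]
 [-0.348  0.293]]
mat [ 0.45  -0.221  0.035] [[-0.364 -0.603]
 [ 0.249 -0.55 ]
 [ 0.247  0.601]
 [-0.139  0.514]]
case [0.511 0.184 0.296] 16.98254037103689 [[-2.001 -0.815]
 [ 0.869 -2.551]
 [ 1.373  0.943]
 [-0.473  0.343]
 [ 0.203  1.989]]
1.4 [array([ 59., 259.]), array([548., 117.]), array([285., 310.]), array([379., 282.])]
1.45 [array([ 54., 241.]), array([543.,  99.]), array([278., 290.]), array([373., 263.])]
1.5 [array([ 49., 223.]), array([538.,  81.]), array([271., 271.]), array([366., 243.])]
1.55 [array([ 45., 205.]), array([533.,  64.]), array([265., 251.]), array([360., 224.])]
1.6 [array([ 41., 188.]), array([528.,  47.]), array([258., 231.]), array([354., 204.])]
1.65 [array([ 37., 171.]), array([524.,  30.]), array([252., 212.]), array([348., 184.])]
1.7 [array([ 34., 154.]), array([519.,  14.]), array([246., 192.]), array([342., 164.])]
1.75 [array([ 31., 138.]), array([515.,  -2.]), array([241., 172.]), array([336., 144.])]
1.8 [array([ 29., 123.]), array([511., -17.]), array([235., 153.]), array([331., 125.])]
1.85 [array([ 27., 108.]), array([507., -32.]), array([230., 133.]), array([326., 106.])]
```

```bash
cat > plan.py <<'E'
from h import *
np.set_printoptions(precision=3,suppress=True)
def plan(wps, start=None):
    """wps: (x,y,z,yaw,ncalls). prints final-row slide/turn per call, with rounding carried"""
    if start is None:
        s=get_state(); start=[*s['tcp_pos'],s['eef_rot'][2]]; print('t',s['time_s'],'start',np.array(start),'F',s['contact_force'],'w',s['gripper_width'],'j6',s['joints'][5])
    p=np.array(start[:3],float); yaw=start[3]
    for w in wps:
        n=w[4]
        for i in range(n):
            k=1/(n-i); d=(np.array(w[:3])-p)*k; dy=((w[3]-yaw+180)%360-180)*k
            a=np.radians(yaw); ax=np.array([[np.cos(a),np.sin(a),0],[np.sin(a),-np.cos(a),0],[0,0,-1]])
            s=np.round(ax@d/.15,3); t=np.round(-dy/90,3)
            print('slide',s.tolist(),'turn',t); p=p+ax.T@s*.15; yaw-=t*90
        print('  ->',p,round(yaw,1))
E
python3 -c "
from plan import *
plan([(.4635,-.240,.20,-82.6,3),(.4635,-.240,.12,-82.6,1),(.4635,-.240,.06,-82.6,1)])"
```

```text
t 1.3 start [   0.227   -0.636    0.227 -160.357] F [-0.265  0.199 -1.077] w 0.08781291291031898 j6 -16.504888299568382
slide [-0.791, 0.651, 0.059] turn -0.288
slide [-0.996, 0.24, 0.059] turn -0.288
slide [-1.001, -0.219, 0.059] turn -0.288
  -> [ 0.464 -0.24   0.2  ] -82.6
slide [-0.0, 0.0, 0.533] turn 0.0
  -> [ 0.464 -0.24   0.12 ] -82.6
slide [-0.0, 0.0, 0.4] turn 0.0
  -> [ 0.464 -0.24   0.06 ] -82.6
```

Emit:
{"fn": "send_rows", "kwargs": {"moves": [{"slide": [-0.16,0.13,0.01],"turn": -0.06,"gripper": 1},{"slide": [-0.32,0.26,0.02],"turn": -0.12,"gripper": 1},{"slide": [-0.48,0.39,0.03],"turn": -0.18,"gripper": 1},{"slide": [-0.64,0.52,0.045],"turn": -0.24,"gripper": 1},{"slide": [-0.79,0.65,0.06],"turn": -0.29,"gripper": 1}]}}

```text
time_s: 1.72
tcp_pos: [0.3063, -0.5029, 0.2175]
eef_rot: [-180.0, 0.0, -134.0]
contact_force: [0.1, 0.1, -0.5]
gripper_width: 0.0878
gripper_force: 0.0
```

Emit:
{"fn": "send_rows", "kwargs": {"moves": [{"slide": [-0.2,0.05,0.01],"turn": -0.06,"gripper": 1},{"slide": [-0.4,0.1,0.02],"turn": -0.12,"gripper": 1},{"slide": [-0.6,0.15,0.03],"turn": -0.18,"gripper": 1},{"slide": [-0.8,0.2,0.045],"turn": -0.24,"gripper": 1},{"slide": [-1,0.24,0.06],"turn": -0.29,"gripper": 1}]}}

```text
time_s: 2.13
tcp_pos: [0.3851, -0.3701, 0.2088]
eef_rot: [-180.0, -0.0, -107.9]
contact_force: [0.0, -0.2, -1.2]
gripper_width: 0.0876
gripper_force: 0.0
```

Emit:
{"fn": "send_rows", "kwargs": {"moves": [{"slide": [-0.25,-0.05,0.01],"turn": -0.07,"gripper": 1},{"slide": [-0.5,-0.11,0.03],"turn": -0.14,"gripper": 1},{"slide": [-0.75,-0.16,0.045],"turn": -0.21,"gripper": 1},{"slide": [-1,-0.22,0.06],"turn": -0.284,"gripper": 1},{"slide": [-1,-0.22,0.06],"turn": -0.284,"gripper": 1}]}}

```text
time_s: 2.55
tcp_pos: [0.4656, -0.2351, 0.1996]
eef_rot: [-179.9, 0.0, -82.0]
contact_force: [-0.3, -1.1, 0.6]
gripper_width: 0.0875
gripper_force: 0.0
```

```bash
python3 -c "
from plan import *
plan([(.4635,-.240,.12,-82.6,1),(.4635,-.240,.06,-82.6,1)])
d=grab('top')
for c in ('side','top'):
  d=grab(c)
  for r in optics.look_for(c,'tray_grip'): print(c,r['p'],np.array(r['location']))
"
```

```text
t 2.55 start [  0.466  -0.235   0.2   -81.951] F [-0.324 -1.066  0.565] w 0.08745392665205627 j6 13.292109229242865
slide [0.031, 0.018, 0.531] turn 0.007
  -> [ 0.464 -0.24   0.12 ] -82.6
slide [-0.0, 0.0, 0.4] turn 0.0
  -> [ 0.464 -0.24   0.06 ] -82.6
side 0.91 [0.234 0.266 0.004]
side 0.89 [ 0.457 -0.207  0.021]
top 0.62 [0.241 0.263 0.003]
top 0.59 [ 0.413 -0.181  0.008]
```

Emit:
{"fn": "send_rows", "kwargs": {"moves": [{"slide": [0.01,0.005,0.15],"turn": 0.007,"gripper": 1},{"slide": [0.02,0.01,0.35],"turn": 0.007,"gripper": 1},{"slide": [0.03,0.018,0.6],"turn": 0.007,"gripper": 1},{"slide": [0.03,0.018,0.8],"turn": 0.007,"gripper": 1},{"slide": [0.03,0.018,0.93],"turn": 0.007,"gripper": 1}]}}

```text
time_s: 3.22
tcp_pos: [0.4582, -0.2451, 0.0573]
eef_rot: [179.8, 0.1, -83.4]
contact_force: [-0.6, -0.7, -0.7]
gripper_width: 0.0876
gripper_force: 0.0
```

Emit:
{"fn": "send_rows", "kwargs": {"moves": [{"slide": [0,0,0],"turn": 0,"gripper": 0.6},{"slide": [0,0,0],"turn": 0,"gripper": 0.4},{"slide": [0,0,0],"turn": 0,"gripper": 0.3},{"slide": [0,0,0],"turn": 0,"gripper": 0.2},{"slide": [0,0,0],"turn": 0,"gripper": 0.1}], "newtons": 60}}

```text
time_s: 3.63
tcp_pos: [0.4616, -0.2444, 0.0617]
eef_rot: [-179.8, -0.0, -83.2]
contact_force: [0.2, 0.4, 1.3]
gripper_width: 0.0598
gripper_force: 0.0
```

Emit:
{"fn": "send_rows", "kwargs": {"moves": [{"slide": [0,0,0],"turn": 0,"gripper": 0},{"slide": [0,0,0],"turn": 0,"gripper": 0},{"slide": [0,0,0],"turn": 0,"gripper": 0},{"slide": [0,0,0],"turn": 0,"gripper": 0},{"slide": [0,0,0],"turn": 0,"gripper": 0}]}}

```text
time_s: 4.05
tcp_pos: [0.4606, -0.244, 0.0602]
eef_rot: [-180.0, -0.0, -83.2]
contact_force: [-1.0, 0.9, 1.0]
gripper_width: 0.0264
gripper_force: 0.0
```

Emit:
{"fn": "send_rows", "kwargs": {"moves": [{"slide": [0,0,-0.02],"turn": 0,"gripper": 0},{"slide": [0,0,-0.06],"turn": 0,"gripper": 0},{"slide": [0,0,-0.11],"turn": 0,"gripper": 0},{"slide": [0,0,-0.16],"turn": 0,"gripper": 0},{"slide": [0,0,-0.2],"turn": 0,"gripper": 0}]}}

```text
time_s: 4.47
tcp_pos: [0.4596, -0.2438, 0.0903]
eef_rot: [179.9, 0.0, -83.3]
contact_force: [-0.3, 0.5, -8.2]
gripper_width: 0.0094
gripper_force: 60.0
```

Run:
```python
from plan import *
d=grab('top');s=grab('side')
a=cv2.resize(d['img'][150:280,345:470],None,fx=4,fy=4); b=cv2.resize(s['img'][110:260,310:450],None,fx=520/150,fy=520/150)
cv2.imwrite('pics/lift.png',np.hstack([a[:520],b[:520]])[:,:,::-1])
st=get_state(); print({k:st[k] for k in('time_s','tcp_pos','eef_rot','contact_force','moment','gripper_width','gripper_force','joints')})
```

```text
{'time_s': 4.5667, 'tcp_pos': array([ 0.461, -0.244,  0.091]), 'eef_rot': array([-179.944,   -0.012,  -83.23 ]), 'contact_force': array([ 0.054, -0.367, -8.232]), 'moment': array([-0.067,  0.06 ,  0.006]), 'gripper_width': 0.009605885052608051, 'gripper_force': 59.99118983745575, 'joints': array([ -6.332,  13.792, -28.843,  -0.001, -47.308,  13.102])}
```

View pics/lift.png

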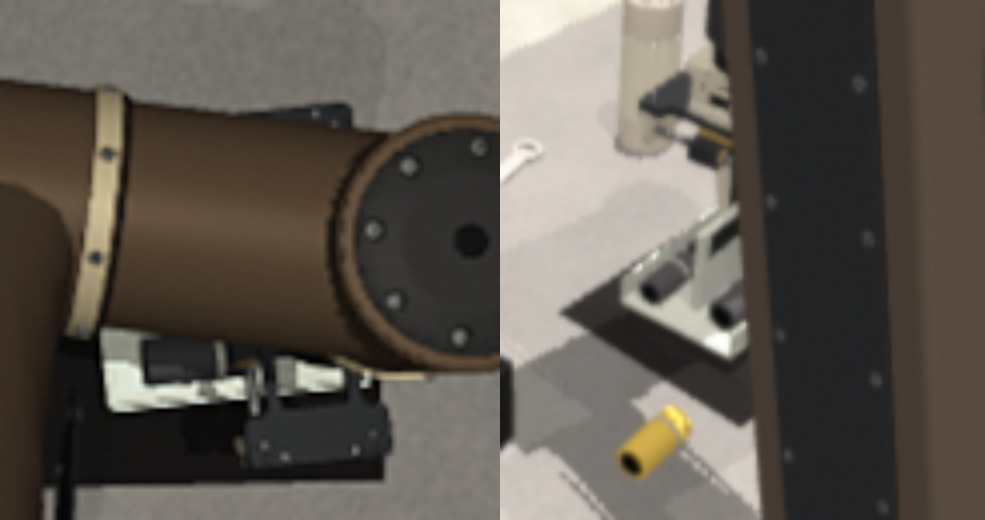

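Both crops show the tray clear of the mat, level, with the sockets still in. Planning a gentle carry to the case.

```bash
python3 -c "
from plan import *
plan([(.461,-.244,.16,-83.2,1),(.468,-.21,.175,-90,1),(.473,.15,.182,-158,6),(.473,.172,.182,-163,1)])"
```

```text
t 4.5667 start [  0.461  -0.244   0.091 -83.23 ] F [ 0.054 -0.367 -8.232] w 0.009605885052608051 j6 13.102460179835626
slide [-0.0, -0.002, -0.46] turn -0.0
  -> [ 0.461 -0.244  0.16 ] -83.2
slide [-0.22, -0.073, -0.1] turn 0.075
  -> [ 0.468 -0.21   0.175] -90.0
slide [-0.4, -0.006, -0.008] turn 0.126
slide [-0.393, 0.073, -0.008] turn 0.126
slide [-0.371, 0.149, -0.008] turn 0.126
slide [-0.335, 0.219, -0.008] turn 0.126
slide [-0.285, 0.281, -0.007] turn 0.126
slide [-0.224, 0.331, -0.008] turn 0.126
  -> [0.473 0.15  0.182] -158.0
slide [-0.055, 0.137, 0.0] turn 0.055
  -> [0.473 0.172 0.182] -163.0
```

Emit:
{"fn": "send_rows", "kwargs": {"moves": [{"slide": [0,0,-0.05],"turn": 0,"gripper": 0},{"slide": [0,0,-0.15],"turn": 0,"gripper": 0},{"slide": [0,0,-0.27],"turn": 0,"gripper": 0},{"slide": [0,0,-0.39],"turn": 0,"gripper": 0},{"slide": [0,0,-0.46],"turn": 0,"gripper": 0}]}}

```text
time_s: 4.98
tcp_pos: [0.4609, -0.2443, 0.1609]
eef_rot: [-179.9, -0.0, -83.2]
contact_force: [0.0, 1.1, -7.6]
gripper_width: 0.0093
gripper_force: 60.0
```

Emit:
{"fn": "send_rows", "kwargs": {"moves": [{"slide": [-0.01,-0.003,-0.03],"turn": 0.005,"gripper": 0},{"slide": [-0.04,-0.013,-0.06],"turn": 0.015,"gripper": 0},{"slide": [-0.09,-0.03,-0.08],"turn": 0.03,"gripper": 0},{"slide": [-0.15,-0.05,-0.09],"turn": 0.05,"gripper": 0},{"slide": [-0.22,-0.07,-0.1],"turn": 0.075,"gripper": 0}]}}

```text
time_s: 5.4
tcp_pos: [0.4664, -0.2096, 0.1733]
eef_rot: [179.9, 0.0, -90.1]
contact_force: [-0.4, 0.1, -7.9]
gripper_width: 0.0095
gripper_force: 60.0
```

Emit:
{"fn": "send_rows", "kwargs": {"moves": [{"slide": [-0.08,0,0],"turn": 0.025,"gripper": 0},{"slide": [-0.16,0,0],"turn": 0.05,"gripper": 0},{"slide": [-0.24,0,0],"turn": 0.075,"gripper": 0},{"slide": [-0.32,0,-0.005],"turn": 0.1,"gripper": 0},{"slide": [-0.4,-0.005,-0.008],"turn": 0.126,"gripper": 0}]}}

```text
time_s: 5.82
tcp_pos: [0.4668, -0.1493, 0.1743]
eef_rot: [179.9, -0.0, -101.5]
contact_force: [0.5, -0.1, -7.8]
gripper_width: 0.0101
gripper_force: 60.0
```

Emit:
{"fn": "send_rows", "kwargs": {"moves": [{"slide": [-0.08,0.015,0],"turn": 0.025,"gripper": 0},{"slide": [-0.16,0.03,0],"turn": 0.05,"gripper": 0},{"slide": [-0.24,0.045,0],"turn": 0.075,"gripper": 0},{"slide": [-0.315,0.06,-0.005],"turn": 0.1,"gripper": 0},{"slide": [-0.393,0.073,-0.008],"turn": 0.126,"gripper": 0}]}}

```text
time_s: 6.23
tcp_pos: [0.4677, -0.0894, 0.1755]
eef_rot: [179.9, -0.0, -112.8]
contact_force: [0.2, 0.5, -6.9]
gripper_width: 0.0094
gripper_force: 60.0
```

Emit:
{"fn": "send_rows", "kwargs": {"moves": [{"slide": [-0.074,0.03,0],"turn": 0.025,"gripper": 0},{"slide": [-0.148,0.06,0],"turn": 0.05,"gripper": 0},{"slide": [-0.222,0.09,0],"turn": 0.075,"gripper": 0},{"slide": [-0.296,0.12,-0.005],"turn": 0.1,"gripper": 0},{"slide": [-0.37,0.15,-0.008],"turn": 0.126,"gripper": 0}]}}

```text
time_s: 6.65
tcp_pos: [0.4683, -0.0297, 0.1767]
eef_rot: [179.9, -0.1, -124.2]
contact_force: [0.4, 0.9, -7.2]
gripper_width: 0.0099
gripper_force: 60.0
```

Emit:
{"fn": "send_rows", "kwargs": {"moves": [{"slide": [-0.067,0.044,0],"turn": 0.025,"gripper": 0},{"slide": [-0.134,0.088,0],"turn": 0.05,"gripper": 0},{"slide": [-0.2,0.132,0],"turn": 0.075,"gripper": 0},{"slide": [-0.268,0.176,-0.005],"turn": 0.1,"gripper": 0},{"slide": [-0.335,0.22,-0.008],"turn": 0.126,"gripper": 0}]}}

```text
time_s: 7.07
tcp_pos: [0.469, 0.0304, 0.1779]
eef_rot: [179.9, -0.1, -135.5]
contact_force: [0.2, 0.9, -8.6]
gripper_width: 0.0097
gripper_force: 60.0
```

Emit:
{"fn": "send_rows", "kwargs": {"moves": [{"slide": [-0.057,0.056,0],"turn": 0.025,"gripper": 0},{"slide": [-0.114,0.112,0],"turn": 0.05,"gripper": 0},{"slide": [-0.171,0.168,0],"turn": 0.075,"gripper": 0},{"slide": [-0.228,0.224,-0.005],"turn": 0.1,"gripper": 0},{"slide": [-0.285,0.28,-0.008],"turn": 0.126,"gripper": 0}]}}

```text
time_s: 7.48
tcp_pos: [0.4699, 0.0902, 0.1791]
eef_rot: [180.0, -0.1, -146.8]
contact_force: [-0.1, -0.3, -7.6]
gripper_width: 0.0096
gripper_force: 60.0
```

```bash
python3 -c "
from plan import *
plan([(.473,.15,.182,-158,1),(.473,.172,.182,-163,1)])
for c in ('top','side'):
  d=grab(c,c+'1.png')"
```

```text
t 7.4833 start [   0.47     0.09     0.179 -146.834] F [-0.1   -0.311 -7.588] w 0.009648661345234965 j6 -91.2670548102811
slide [-0.235, 0.323, -0.02] turn 0.124
  -> [0.473 0.15  0.182] -158.0
slide [-0.055, 0.136, 0.0] turn 0.056
  -> [0.473 0.172 0.182] -163.0
```

View pics/side1.png

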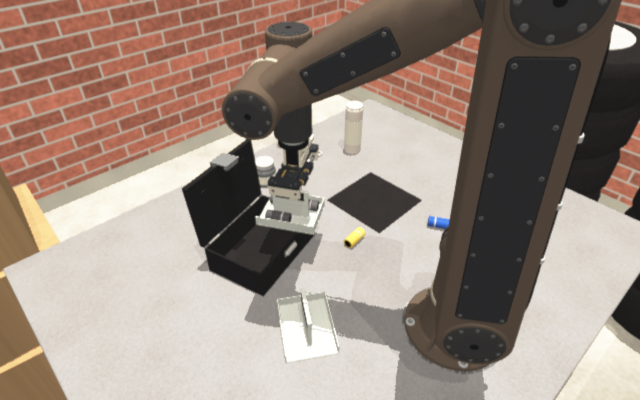

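Emit:
{"fn": "send_rows", "kwargs": {"moves": [{"slide": [-0.05,0.065,0],"turn": 0.025,"gripper": 0},{"slide": [-0.1,0.13,-0.01],"turn": 0.05,"gripper": 0},{"slide": [-0.145,0.195,-0.015],"turn": 0.075,"gripper": 0},{"slide": [-0.19,0.26,-0.02],"turn": 0.1,"gripper": 0},{"slide": [-0.235,0.32,-0.02],"turn": 0.124,"gripper": 0}]}}

```text
time_s: 8.0
tcp_pos: [0.4733, 0.1492, 0.1824]
eef_rot: [180.0, -0.1, -157.9]
contact_force: [-0.0, 0.3, -7.8]
gripper_width: 0.0095
gripper_force: 60.0
```

Emit:
{"fn": "send_rows", "kwargs": {"moves": [{"slide": [-0.02,0.055,0],"turn": 0.02,"gripper": 0},{"slide": [-0.035,0.095,0],"turn": 0.038,"gripper": 0},{"slide": [-0.045,0.12,0],"turn": 0.05,"gripper": 0},{"slide": [-0.052,0.133,0],"turn": 0.056,"gripper": 0},{"slide": [-0.055,0.136,0],"turn": 0.056,"gripper": 0}]}}

```text
time_s: 8.42
tcp_pos: [0.4735, 0.1711, 0.1824]
eef_rot: [-180.0, -0.1, -162.9]
contact_force: [-1.2, -0.2, -7.3]
gripper_width: 0.0095
gripper_force: 60.0
```

Run:
```python
from plan import *
plan([(.473,.172,.145,-163,1)])
ds=[grab(c) for c in('top','side')]
from fit import Rz
t=np.array([.511,.184,np.radians(17)])
s=get_state(); print('grip case frame',Rz(-t[2])@(s['tcp_pos'][:2]-t[:2]))
for c in('top','side'):
  for n in('tray','tray_nose','socket_long','socket_mid','socket_short'):
    for r in optics.look_for(c,n)[:3]:
      l=np.array(r['location']); print(c,n,round(r['p'],2),l,'case',Rz(-t[2])@(l[:2]-t[:2]))
```

```text
t 8.4167 start [   0.474    0.171    0.182 -162.87 ] F [-1.21  -0.2   -7.328] w 0.009456005671972783 j6 -115.10089611098836
slide [0.002, 0.007, 0.25] turn 0.001
  -> [0.473 0.172 0.145] -163.0
tray [ 0.462 -0.228  1.7  ] 97.41163919840328 [[ 0.256  0.042]
 [ 0.267 -0.21 ]
 [-0.168 -0.116]
 [-0.348  0.293]]
mat [ 0.45  -0.221  0.035] [[-0.364 -0.603]
 [ 0.249 -0.55 ]
 [ 0.247  0.601]
 [-0.139  0.514]]
case [0.511 0.184 0.296] 16.98254037103689 [[-2.001 -0.815]
 [ 0.869 -2.551]
 [ 1.373  0.943]
 [-0.473  0.343]
 [ 0.203  1.989]]
1.4 [array([ 59., 259.]), array([548., 117.]), array([285., 310.]), array([379., 282.])]
1.45 [array([ 54., 241.]), array([543.,  99.]), array([278., 290.]), array([373., 263.])]
1.5 [array([ 49., 223.]), array([538.,  81.]), array([271., 271.]), array([366., 243.])]
1.55 [array([ 45., 205.]), array([533.,  64.]), array([265., 251.]), array([360., 224.])]
1.6 [array([ 41., 188.]), array([528.,  47.]), array([258., 231.]), array([354., 204.])]
1.65 [array([ 37., 171.]), array([524.,  30.]), array([252., 212.]), array([348., 184.])]
1.7 [array([ 34., 154.]), arr
[... 820 characters left out ...]
.143] case [-0.079 -0.028]
top socket_short 0.57 [0.544 0.162 0.141] case [ 0.026 -0.031]
top socket_short 0.2 [0.435 0.164 0.115] case [-0.078  0.003]
side tray 0.88 [0.454 0.179 0.128] case [-0.056  0.012]
side tray 0.75 [0.232 0.266 0.003] case [-0.243  0.16 ]
side tray_nose 0.96 [0.458 0.181 0.131] case [-0.051  0.013]
side tray_nose 0.84 [0.234 0.264 0.002] case [-0.241  0.158]
side tray_nose 0.35 [0.569 0.245 0.083] case [0.073 0.042]
side socket_long 0.82 [0.49  0.227 0.146] case [-0.007  0.047]
side socket_long 0.8 [ 0.357 -0.029  0.027] case [-0.209 -0.159]
side socket_long 0.64 [ 0.235 -0.263  0.028] case [-0.395 -0.346]
side socket_mid 0.59 [0.437 0.143 0.147] case [-0.083 -0.018]
```

Emit:
{"fn": "send_rows", "kwargs": {"moves": [{"slide": [0,0,0.04],"turn": 0,"gripper": 0},{"slide": [0,0,0.1],"turn": 0,"gripper": 0},{"slide": [0,0,0.17],"turn": 0,"gripper": 0},{"slide": [0,0.007,0.22],"turn": 0,"gripper": 0},{"slide": [0,0.007,0.25],"turn": 0,"gripper": 0}], "newtons": 45}}

```text
time_s: 9.48
tcp_pos: [0.4797, 0.1742, 0.1486]
eef_rot: [-179.9, 0.7, -162.7]
contact_force: [14.6, -4.5, 17.3]
gripper_width: 0.0101
gripper_force: 45.0
```

Emit:
{"fn": "send_rows", "kwargs": {"moves": [{"slide": [-0.01,0,0.02],"turn": 0,"gripper": 0},{"slide": [-0.03,0,0.035],"turn": 0,"gripper": 0},{"slide": [-0.055,0,0.05],"turn": 0,"gripper": 0},{"slide": [-0.08,0,0.075],"turn": 0,"gripper": 0},{"slide": [-0.1,0,0.095],"turn": 0,"gripper": 0}]}}

```text
time_s: 9.9
tcp_pos: [0.4933, 0.1784, 0.1341]
eef_rot: [-180.0, 0.6, -162.7]
contact_force: [9.2, -3.3, 6.4]
gripper_width: 0.0095
gripper_force: 45.0
```

Run:
```python
from plan import *
s=get_state(); print({k:s[k] for k in('time_s','tcp_pos','eef_rot','contact_force','moment','gripper_width','gripper_force')})
d=grab('side'); cv2.imwrite('pics/tip1.png',cv2.resize(d['img'][120:300,170:350],None,fx=3,fy=3)[:,:,::-1])
```

```text
{'time_s': 9.9, 'tcp_pos': array([0.493, 0.178, 0.134]), 'eef_rot': array([-179.988,    0.586, -162.738]), 'contact_force': array([ 9.224, -3.267,  6.425]), 'moment': array([-1.083, -3.045,  0.081]), 'gripper_width': 0.009542799942825385, 'gripper_force': 45.007272362709045}
```

View pics/tip1.png

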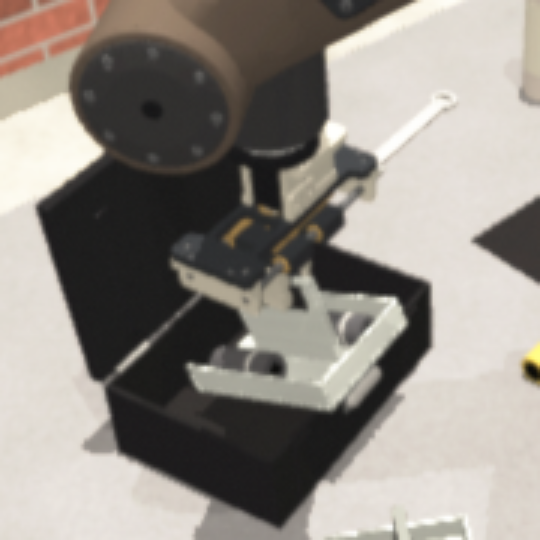

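Side crop: the tray is pivoting nose-down on the front wall (tilt about 15°) and the sockets are still in. Continuing the arc.

Emit:
{"fn": "send_rows", "kwargs": {"moves": [{"slide": [-0.018,0,0.03],"turn": 0,"gripper": 0},{"slide": [-0.036,0,0.06],"turn": 0,"gripper": 0},{"slide": [-0.05,0,0.095],"turn": 0,"gripper": 0},{"slide": [-0.065,0,0.13],"turn": 0,"gripper": 0},{"slide": [-0.075,0,0.165],"turn": 0,"gripper": 0}]}}

```text
time_s: 10.37
tcp_pos: [0.5056, 0.1823, 0.1123]
eef_rot: [-180.0, 0.8, -162.6]
contact_force: [-10.8, -5.2, 61.4]
gripper_width: 0.0096
gripper_force: 45.0
```

Emit:
{"fn": "send_rows", "kwargs": {"moves": [{"slide": [0,0,0],"turn": 0,"gripper": 0},{"slide": [0,0,0],"turn": 0,"gripper": 0},{"slide": [0,0,0],"turn": 0,"gripper": 0},{"slide": [0,0,0],"turn": 0,"gripper": 0},{"slide": [0,0,0],"turn": 0,"gripper": 0}]}}

```text
time_s: 10.78
tcp_pos: [0.5055, 0.1824, 0.1122]
eef_rot: [180.0, 0.8, -162.7]
contact_force: [5.2, -4.5, 27.3]
gripper_width: 0.0096
gripper_force: 45.0
```

```bash
sed -i '/^for a in/,$d' fit.py
python3 - <<'E'
from plan import *
s=get_state(); print({k:s[k] for k in('time_s','tcp_pos','eef_rot','contact_force','moment')})
c=np.array([.511,.184]);R=Rot.from_euler('z',-17,degrees=True).as_matrix()[:2,:2]
print('grip case',R@(s['tcp_pos'][:2]-c))
d=grab('side','tip2full.png'); cv2.imwrite('pics/tip2.png',cv2.resize(d['img'][120:300,170:350],None,fx=3,fy=3)[:,:,::-1])
for n in('tray','tray_nose','socket_long','socket_mid','socket_short'):
    for r in optics.look_for('side',n)[:4]:
      l=np.array(r['location']); print(n,round(r['p'],2),l,'case',R@(l[:2]-c),(proj(d,l)-[170,120])*3)
E
```

```text
{'time_s': 10.7833, 'tcp_pos': array([0.506, 0.182, 0.112]), 'eef_rot': array([ 179.997,    0.818, -162.659]), 'contact_force': array([ 5.177, -4.473, 27.307]), 'moment': array([-1.731, -2.032,  0.068])}
grip case [-0.006  0.   ]
tray 0.95 [0.469 0.185 0.091] case [-0.04   0.013] [301.972 349.729]
tray 0.74 [0.23  0.264 0.002] case [-0.245  0.159] [414.971 629.946]
tray_nose 0.85 [0.471 0.185 0.095] case [-0.037  0.013] [299.316 345.525]
tray_nose 0.63 [0.231 0.265 0.005] case [-0.244  0.159] [413.606 626.593]
tray_nose 0.15 [ 0.744 -0.181  0.005] case [ 0.116 -0.417] [407.093 137.408]
socket_long 0.67 [ 0.354 -0.026  0.025] case [-0.211 -0.155] [554.194 355.689]
socket_long 0.63 [0.51  0.237 0.054] case [0.015 0.051] [231.168 382.956]
socket_long 0.41 [ 0.252 -0.252  0.021] case [-0.375 -0.342] [782.832 303.059]
```

View pics/tip2.png

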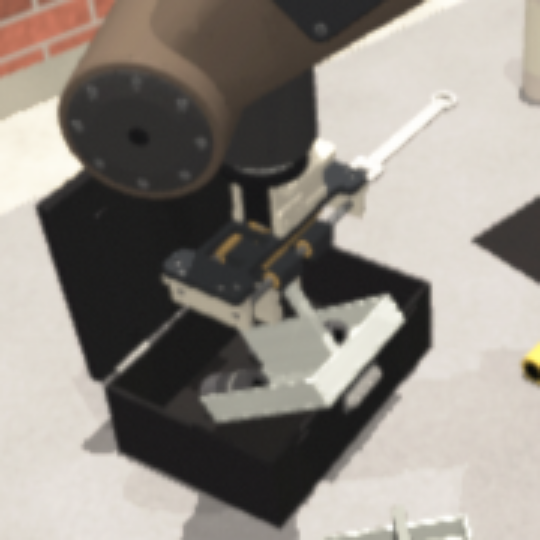

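Side crop: tilt is about 26–30°, the sockets have barely shifted, and force is high because the firm grip resists pivoting. I'll slide the tray back over the wall, loosen the grip, and pivot further.

Emit:
{"fn": "send_rows", "kwargs": {"moves": [{"slide": [0.01,0,-0.04],"turn": 0,"gripper": 0},{"slide": [0.04,0,-0.08],"turn": 0,"gripper": 0},{"slide": [0.08,0,-0.11],"turn": 0,"gripper": 0},{"slide": [0.12,0,-0.13],"turn": 0,"gripper": 0},{"slide": [0.153,0,-0.147],"turn": 0,"gripper": 0}]}}

```text
time_s: 11.5
tcp_pos: [0.4799, 0.1753, 0.1305]
eef_rot: [179.9, 0.5, -162.8]
contact_force: [10.0, 3.0, 0.5]
gripper_width: 0.0097
gripper_force: 45.0
```

Emit:
{"fn": "send_rows", "kwargs": {"moves": [{"slide": [0,0,0],"turn": 0,"gripper": 0},{"slide": [0,0,0.02],"turn": 0,"gripper": 0},{"slide": [-0.01,0,0.04],"turn": 0,"gripper": 0},{"slide": [-0.02,0,0.06],"turn": 0,"gripper": 0},{"slide": [-0.033,0,0.08],"turn": 0,"gripper": 0}], "newtons": 18}}

```text
time_s: 11.92
tcp_pos: [0.4861, 0.1774, 0.1196]
eef_rot: [179.9, 0.6, -162.7]
contact_force: [9.0, 1.8, 7.0]
gripper_width: 0.01
gripper_force: 18.0
```

Emit:
{"fn": "send_rows", "kwargs": {"moves": [{"slide": [-0.01,0,0.015],"turn": 0,"gripper": 0},{"slide": [-0.02,0,0.03],"turn": 0,"gripper": 0},{"slide": [-0.03,0,0.05],"turn": 0,"gripper": 0},{"slide": [-0.04,0,0.07],"turn": 0,"gripper": 0},{"slide": [-0.04,0,0.08],"turn": 0,"gripper": 0}]}}

```text
time_s: 12.33
tcp_pos: [0.4902, 0.1784, 0.1079]
eef_rot: [179.9, 0.4, -162.7]
contact_force: [-3.2, 1.6, 22.8]
gripper_width: 0.01
gripper_force: 18.0
```

```bash
cat > chk.py <<'E'
from plan import *
s=get_state(); print({k:s[k] for k in('time_s','tcp_pos','eef_rot','contact_force','gripper_width')})
c=np.array([.511,.184]);R=Rot.from_euler('z',-17,degrees=True).as_matrix()[:2,:2]
print('grip case',R@(s['tcp_pos'][:2]-c))
for cam in('side','top'):
  d=grab(cam,'chk_%s_%d.png'%(cam,s['time_s']*100))
  for n in('tray','socket_long','socket_mid','socket_short'):
    for r in optics.look_for(cam,n)[:5]:
      l=np.array(r['location']); q=R@(l[:2]-c)
      if abs(q[0])<.15: print(cam,n,round(r['p'],2),l,'case',q,proj(d,l).round())
E
python3 chk.py
```

```text
{'time_s': 12.3333, 'tcp_pos': array([0.49 , 0.178, 0.108]), 'eef_rot': array([ 179.944,    0.413, -162.74 ]), 'contact_force': array([-3.194,  1.614, 22.788]), 'gripper_width': 0.010034159118249383}
grip case [-0.022  0.001]
side tray 0.81 [0.441 0.177 0.115] case [-0.069  0.014] [279. 234.]
side socket_long 0.71 [ 0.687 -0.363  0.112] case [ 0.008 -0.574] [354. 128.]
side socket_long 0.57 [0.509 0.235 0.038] case [0.014 0.049] [248. 251.]
side socket_short 0.46 [0.551 0.172 0.022] case [ 0.035 -0.023] [258. 237.]
side socket_short 0.45 [0.563 0.261 0.07 ] case [0.072 0.058] [228. 238.]
top tray 0.79 [0.433 0.158 0.102] case [-0.083 -0.002] [242. 232.]
top socket_mid 0.59 [0.465 0.148 0.075] case [-0.055 -0.021] [249. 219.]
top socket_short 0.37 [0.559 0.166 0.031] case [ 0.041 -0.031] [246. 183.]
```

Emit:
{"fn": "send_rows", "kwargs": {"moves": [{"slide": [0,0,0],"turn": 0,"gripper": 0},{"slide": [0,0,-0.03],"turn": 0,"gripper": 0},{"slide": [0,0,-0.07],"turn": 0,"gripper": 0},{"slide": [0,0,-0.13],"turn": 0,"gripper": 0},{"slide": [0,0,-0.2],"turn": 0,"gripper": 0}], "newtons": 45}}

```text
time_s: 13.25
tcp_pos: [0.4857, 0.1755, 0.134]
eef_rot: [-179.9, -0.2, -162.9]
contact_force: [-0.3, -0.7, -4.8]
gripper_width: 0.01
gripper_force: 45.0
```

Emit:
{"fn": "send_rows", "kwargs": {"moves": [{"slide": [0,0,-0.06],"turn": 0,"gripper": 0},{"slide": [0,0,-0.12],"turn": 0,"gripper": 0},{"slide": [0,0,-0.17],"turn": 0,"gripper": 0},{"slide": [0,0,-0.2],"turn": 0,"gripper": 0},{"slide": [0,0,-0.2],"turn": 0,"gripper": 0}]}}

```text
time_s: 13.67
tcp_pos: [0.4881, 0.177, 0.1662]
eef_rot: [180.0, 0.1, -162.9]
contact_force: [-0.6, 0.5, -3.6]
gripper_width: 0.0094
gripper_force: 45.0
```

```bash
python3 chk.py
```

```text
{'time_s': 13.6667, 'tcp_pos': array([0.488, 0.177, 0.166]), 'eef_rot': array([ 179.955,    0.15 , -162.869]), 'contact_force': array([-0.586,  0.537, -3.599]), 'gripper_width': 0.00940391611306597}
grip case [-0.024 -0.   ]
side tray 0.75 [0.435 0.182 0.175] case [-0.073  0.02 ] [277. 219.]
top tray 0.98 [0.43  0.153 0.154] case [-0.087 -0.006] [240. 232.]
```

Wrist load dropped to about 3.6 N, so the tray is empty. Carrying it back to the mat.

```bash
python3 -c "
from plan import *
plan([(.468,.170,.245,-162.9,1),(.468,-.155,.235,-83,5),(.452,-.155,.16,-83,1)])"
```

```text
t 14.1667 start [   0.487    0.176    0.164 -162.881] F [-0.017  0.048 -3.934] w 0.009859801578955921 j6 -114.51038172038778
slide [0.135, -0.003, -0.538] turn 0.0
  -> [0.468 0.17  0.245] -162.9
slide [0.128, -0.414, 0.013] turn -0.178
slide [0.237, -0.363, 0.014] turn -0.177
slide [0.327, -0.284, 0.013] turn -0.178
slide [0.393, -0.183, 0.014] turn -0.177
slide [0.428, -0.067, 0.013] turn -0.178
  -> [ 0.468 -0.155  0.235] -83.0
slide [-0.013, 0.106, 0.5] turn 0.0
  -> [ 0.452 -0.155  0.16 ] -83.0
```

Emit:
{"fn": "send_rows", "kwargs": {"moves": [{"slide": [0,0,-0.1],"turn": 0,"gripper": 0},{"slide": [0.02,0,-0.22],"turn": 0,"gripper": 0},{"slide": [0.06,0,-0.36],"turn": 0,"gripper": 0},{"slide": [0.1,0,-0.47],"turn": 0,"gripper": 0},{"slide": [0.135,0,-0.54],"turn": 0,"gripper": 0}], "newtons": 60}}

```text
time_s: 14.58
tcp_pos: [0.4682, 0.1707, 0.2474]
eef_rot: [180.0, 0.1, -162.9]
contact_force: [-0.2, -0.0, -3.7]
gripper_width: 0.0096
gripper_force: 60.0
```

Emit:
{"fn": "send_rows", "kwargs": {"moves": [{"slide": [0.015,-0.05,0],"turn": -0.02,"gripper": 0},{"slide": [0.04,-0.13,0],"turn": -0.06,"gripper": 0},{"slide": [0.07,-0.22,0],"turn": -0.1,"gripper": 0},{"slide": [0.1,-0.32,0.01],"turn": -0.14,"gripper": 0},{"slide": [0.13,-0.41,0.013],"turn": -0.178,"gripper": 0}]}}

```text
time_s: 15.0
tcp_pos: [0.4669, 0.1053, 0.2432]
eef_rot: [180.0, -0.0, -146.7]
contact_force: [0.7, 0.4, -3.2]
gripper_width: 0.0098
gripper_force: 60.0
```

Emit:
{"fn": "send_rows", "kwargs": {"moves": [{"slide": [0.047,-0.072,0],"turn": -0.035,"gripper": 0},{"slide": [0.095,-0.145,0],"turn": -0.07,"gripper": 0},{"slide": [0.142,-0.218,0],"turn": -0.106,"gripper": 0},{"slide": [0.19,-0.29,0.01],"turn": -0.142,"gripper": 0},{"slide": [0.237,-0.363,0.013],"turn": -0.177,"gripper": 0}]}}

```text
time_s: 15.42
tcp_pos: [0.4669, 0.0404, 0.2412]
eef_rot: [180.0, -0.0, -130.8]
contact_force: [-1.2, -0.5, -3.6]
gripper_width: 0.01
gripper_force: 60.0
```

Emit:
{"fn": "send_rows", "kwargs": {"moves": [{"slide": [0.065,-0.057,0],"turn": -0.035,"gripper": 0},{"slide": [0.13,-0.114,0],"turn": -0.07,"gripper": 0},{"slide": [0.196,-0.17,0],"turn": -0.106,"gripper": 0},{"slide": [0.262,-0.227,0.01],"turn": -0.142,"gripper": 0},{"slide": [0.327,-0.284,0.013],"turn": -0.178,"gripper": 0}]}}

```text
time_s: 15.83
tcp_pos: [0.4669, -0.0246, 0.2392]
eef_rot: [180.0, -0.0, -114.8]
contact_force: [0.6, 0.3, -3.4]
gripper_width: 0.0097
gripper_force: 60.0
```

Emit:
{"fn": "send_rows", "kwargs": {"moves": [{"slide": [0.08,-0.037,0],"turn": -0.035,"gripper": 0},{"slide": [0.158,-0.073,0],"turn": -0.07,"gripper": 0},{"slide": [0.236,-0.11,0],"turn": -0.106,"gripper": 0},{"slide": [0.314,-0.146,0.01],"turn": -0.142,"gripper": 0},{"slide": [0.393,-0.183,0.013],"turn": -0.177,"gripper": 0}]}}

```text
time_s: 16.25
tcp_pos: [0.467, -0.0895, 0.2373]
eef_rot: [180.0, 0.0, -98.8]
contact_force: [0.1, 0.8, -4.0]
gripper_width: 0.0094
gripper_force: 60.0
```

Emit:
{"fn": "send_rows", "kwargs": {"moves": [{"slide": [0.1,-0.015,0],"turn": -0.04,"gripper": 0},{"slide": [0.2,-0.03,0],"turn": -0.08,"gripper": 0},{"slide": [0.29,-0.045,0],"turn": -0.12,"gripper": 0},{"slide": [0.37,-0.058,0.01],"turn": -0.155,"gripper": 0},{"slide": [0.428,-0.067,0.013],"turn": -0.178,"gripper": 0}]}}

```text
time_s: 16.67
tcp_pos: [0.4669, -0.1548, 0.2353]
eef_rot: [179.9, 0.0, -82.8]
contact_force: [0.3, 0.1, -2.6]
gripper_width: 0.0103
gripper_force: 60.0
```

Emit:
{"fn": "send_rows", "kwargs": {"moves": [{"slide": [0,0.02,0.06],"turn": 0,"gripper": 0},{"slide": [0,0.04,0.15],"turn": 0,"gripper": 0},{"slide": [0,0.07,0.27],"turn": 0,"gripper": 0},{"slide": [-0.01,0.09,0.4],"turn": 0,"gripper": 0},{"slide": [-0.013,0.1,0.5],"turn": 0,"gripper": 0}]}}

```text
time_s: 17.08
tcp_pos: [0.4506, -0.1534, 0.1588]
eef_rot: [179.9, 0.1, -83.1]
contact_force: [0.4, 0.3, -3.8]
gripper_width: 0.0101
gripper_force: 60.0
```

```bash
python3 chk.py
python3 - <<'E'
from h import *
d=grab('top');s=grab('side')
a=np.clip(cv2.resize(d['img'][130:260,160:310],None,fx=2.6,fy=2.6).astype(float)*2,0,255).astype(np.uint8)
b=cv2.resize(s['img'][100:260,300:460],None,fx=2.4,fy=2.4)
h=max(a.shape[0],b.shape[0]); f=lambda m:cv2.copyMakeBorder(m,0,h-m.shape[0],0,0,cv2.BORDER_CONSTANT)
o=np.hstack([f(a),f(b)]); print(o.shape); cv2.imwrite('pics/place.png',o[:,:,::-1])
E
```

```text
{'time_s': 17.0833, 'tcp_pos': array([ 0.451, -0.153,  0.159]), 'eef_rot': array([179.903,   0.051, -83.061]), 'contact_force': array([ 0.41 ,  0.264, -3.78 ]), 'gripper_width': 0.010138527969137322}
grip case [-0.156 -0.305]
side socket_long 0.58 [0.499 0.233 0.032] case [0.003 0.05 ] [251. 255.]
side socket_mid 0.48 [0.524 0.217 0.053] case [0.022 0.028] [250. 242.]
side socket_short 0.69 [0.529 0.161 0.028] case [ 0.011 -0.028] [266. 238.]
top socket_long 0.51 [0.607 0.209 0.23 ] case [ 0.099 -0.004] [210. 149.]
top socket_mid 0.61 [0.534 0.21  0.051] case [0.029 0.019] [226. 191.]
top socket_short 0.48 [0.546 0.159 0.029] case [ 0.026 -0.034] [248. 188.]
(384, 774, 3)
```

View pics/place.png

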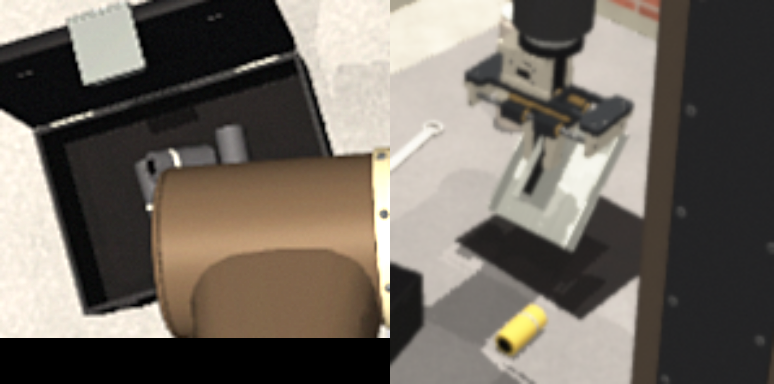

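Left crop: all three sockets lie in the case, around crop (150–245, 130–205). Right crop: the tray is held nose-down at about 55° over the mat. I'll touch the nose down and drag backward along an arc with a loose grip to level it.

Emit:
{"fn": "send_rows", "kwargs": {"moves": [{"slide": [-0.02,0,0.08],"turn": 0,"gripper": 0},{"slide": [-0.05,0,0.16],"turn": 0,"gripper": 0},{"slide": [-0.08,0,0.24],"turn": 0,"gripper": 0},{"slide": [-0.1,0,0.31],"turn": 0,"gripper": 0},{"slide": [-0.1,0,0.36],"turn": 0,"gripper": 0}]}}

```text
time_s: 18.1
tcp_pos: [0.4501, -0.1387, 0.1062]
eef_rot: [180.0, 0.0, -83.0]
contact_force: [-0.1, -0.9, -3.4]
gripper_width: 0.0097
gripper_force: 60.0
```

Emit:
{"fn": "send_rows", "kwargs": {"moves": [{"slide": [0.05,0,0.02],"turn": 0,"gripper": 0},{"slide": [0.11,0,0.02],"turn": 0,"gripper": 0},{"slide": [0.18,0,0.025],"turn": 0,"gripper": 0},{"slide": [0.24,0,0.035],"turn": 0,"gripper": 0},{"slide": [0.295,0,0.05],"turn": 0,"gripper": 0}], "newtons": 20}}

```text
time_s: 18.52
tcp_pos: [0.4566, -0.1841, 0.0998]
eef_rot: [-179.9, -0.0, -83.0]
contact_force: [0.2, 0.5, 1.2]
gripper_width: 0.01
gripper_force: 20.0
```

Emit:
{"fn": "send_rows", "kwargs": {"moves": [{"slide": [0.05,0,0.02],"turn": 0,"gripper": 0},{"slide": [0.1,0,0.045],"turn": 0,"gripper": 0},{"slide": [0.15,0,0.07],"turn": 0,"gripper": 0},{"slide": [0.2,0,0.1],"turn": 0,"gripper": 0},{"slide": [0.254,0,0.13],"turn": 0,"gripper": 0}]}}

```text
time_s: 18.93
tcp_pos: [0.461, -0.2216, 0.0796]
eef_rot: [-179.9, -0.0, -83.0]
contact_force: [1.6, 0.6, -0.3]
gripper_width: 0.0098
gripper_force: 20.0
```

Run:
```python
from plan import *
s=get_state(); print({k:s[k] for k in('time_s','tcp_pos','eef_rot','contact_force','moment','gripper_width')})
for cam in('side','top'):
  d=grab(cam,'arc_%s.png'%cam)
  for n in('tray','tray_nose'):
    for r in optics.look_for(cam,n)[:3]: print(cam,n,round(r['p'],2),np.array(r['location']),proj(d,r['location']).round())
```

```text
{'time_s': 18.9333, 'tcp_pos': array([ 0.461, -0.222,  0.08 ]), 'eef_rot': array([-179.942,   -0.004,  -82.983]), 'contact_force': array([ 1.579,  0.615, -0.29 ]), 'moment': array([ 0.783, -0.249, -0.084]), 'gripper_width': 0.009805052515263065}
side tray 0.88 [0.233 0.266 0.005] [307. 329.]
side tray 0.83 [ 0.45  -0.183  0.027] [367. 199.]
side tray_nose 0.81 [0.234 0.262 0.004] [308. 328.]
side tray_nose 0.56 [ 0.458 -0.18   0.025] [365. 199.]
top tray 0.94 [ 0.413 -0.194  0.018] [387. 242.]
top tray 0.73 [0.238 0.26  0.   ] [208. 308.]
top tray_nose 0.93 [0.238 0.263 0.   ] [207. 308.]
top tray_nose 0.58 [ 0.409 -0.19   0.02 ] [385. 244.]
```

Emit:
{"fn": "send_rows", "kwargs": {"moves": [{"slide": [0.04,0,0.03],"turn": 0,"gripper": 0},{"slide": [0.08,0,0.06],"turn": 0,"gripper": 0},{"slide": [0.11,0,0.09],"turn": 0,"gripper": 0},{"slide": [0.135,0,0.115],"turn": 0,"gripper": 0},{"slide": [0.151,0,0.14],"turn": 0,"gripper": 0}]}}

```text
time_s: 19.65
tcp_pos: [0.4635, -0.244, 0.0585]
eef_rot: [180.0, -0.0, -83.0]
contact_force: [-1.0, -2.5, 1.0]
gripper_width: 0.0098
gripper_force: 20.0
```

Emit:
{"fn": "send_rows", "kwargs": {"moves": [{"slide": [0,0,0.01],"turn": 0,"gripper": 0},{"slide": [0,0,0.02],"turn": 0,"gripper": 0},{"slide": [0,0,0.02],"turn": 0,"gripper": 0},{"slide": [0,0,0.02],"turn": 0,"gripper": 0},{"slide": [0,0,0.02],"turn": 0,"gripper": 0}], "newtons": 8}}

```text
time_s: 20.07
tcp_pos: [0.4634, -0.2431, 0.0558]
eef_rot: [-180.0, 0.0, -83.0]
contact_force: [0.1, -0.3, -2.2]
gripper_width: 0.0102
gripper_force: 8.0
```

Run:
```python
from plan import *
s=get_state(); print({k:s[k] for k in('time_s','tcp_pos','eef_rot','contact_force','moment','gripper_width')})
d=grab('side','flat_side.png')
T=Rot.from_euler('z',97,degrees=True).as_matrix(); o=s['tcp_pos']*[1,1,0]+[0,0,.003]
# tray outline predicted flat: overlay check, grip 16 behind centre
P=lambda x,y,z:proj(d,T@np.array([x+.016,y,z])+o)
im=d['img'].copy()
seg=[((.08,-.062,0),(.08,.062,0)),((-.08,.062,.028),(.08,.062,.028)),((-.08,.062,0),(.08,.062,0)),((-.08,-.062,.028),(.08,-.062,.028)),((-.05,0,.09),(.05,0,.09)),((.05,0,.09),(.05,0,0))]
im=cv2.resize(im[130:260,310:450],None,fx=4,fy=4)
off=im.copy()
for a,b in seg: cv2.line(off,*[tuple(((P(*q)-[310,130])*4).astype(int).tolist()) for q in(a,b)],(255,0,0),1)
cv2.imwrite('pics/flat.png',off[:,:,::-1])
```

```text
{'time_s': 20.0667, 'tcp_pos': array([ 0.463, -0.243,  0.056]), 'eef_rot': array([-179.992,    0.002,  -82.953]), 'contact_force': array([ 0.088, -0.33 , -2.236]), 'moment': array([-0.281, -0.002,  0.015]), 'gripper_width': 0.01021686586405177}
```

View pics/flat.png

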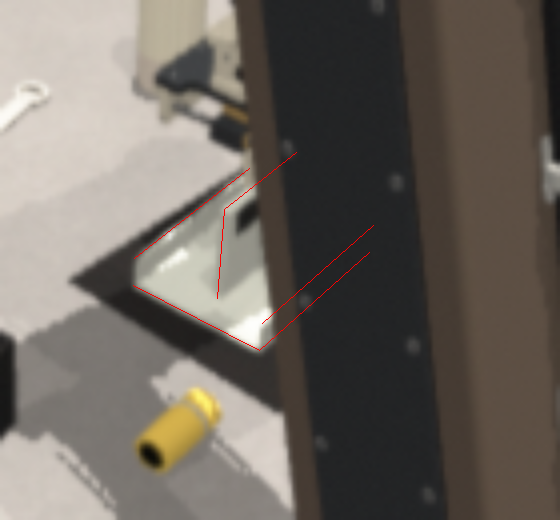

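Side crop: the predicted flat outline matches the tray (nose edge (135,287)–(260,350)), so it stands level on the mat. Releasing and rising.

Emit:
{"fn": "send_rows", "kwargs": {"moves": [{"slide": [0,0,0],"turn": 0,"gripper": 0.2},{"slide": [0,0,0],"turn": 0,"gripper": 0.3},{"slide": [0,0,0],"turn": 0,"gripper": 0.4},{"slide": [0,0,0],"turn": 0,"gripper": 0.4},{"slide": [0,0,0],"turn": 0,"gripper": 0.4}]}}

```text
time_s: 20.53
tcp_pos: [0.4634, -0.2432, 0.056]
eef_rot: [-180.0, -0.0, -83.0]
contact_force: [0.3, 0.2, -0.4]
gripper_width: 0.0336
gripper_force: 0.0
```

Emit:
{"fn": "send_rows", "kwargs": {"moves": [{"slide": [0,0,-0.1],"turn": 0,"gripper": 0.4},{"slide": [0,0,-0.25],"turn": 0,"gripper": 0.4},{"slide": [0,0,-0.45],"turn": 0,"gripper": 0.4},{"slide": [0,0,-0.7],"turn": 0,"gripper": 0.4},{"slide": [0,0,-0.95],"turn": 0,"gripper": 0.3}]}}

```text
time_s: 20.95
tcp_pos: [0.4626, -0.2431, 0.1995]
eef_rot: [179.9, 0.0, -83.0]
contact_force: [1.5, -0.7, 0.0]
gripper_width: 0.0323
gripper_force: 0.0
```

Run:
```python
from plan import *
plan([(.50,-.13,.33,-110,1),(.62,.10,.35,-150,2),(.669,.232,.35,-163,1),(.669,.232,.235,-163,1)])
for cam in('side','top'):
  d=grab(cam,'rel_%s.png'%cam)
  for r in optics.look_for(cam,'tray')[:3]: print(cam,round(r['p'],2),np.array(r['location']),proj(d,r['location']).round())
d=grab('side')
for z in(.2,.25,.3,.35,.4): print(z,proj(d,[.419,.279,z]),proj(d,[.4,.3,z]))
```

```text
t 20.95 start [  0.463  -0.243   0.2   -82.958] F [ 1.491 -0.655  0.001] w 0.03231984530653965 j6 13.235248822868485
slide [-0.718, -0.34, -0.87] turn 0.3
  -> [ 0.5  -0.13  0.33] -110.0
slide [-0.857, -0.114, -0.067] turn 0.222
slide [-0.845, 0.185, -0.066] turn 0.223
  -> [0.62 0.1  0.35] -150.0
slide [-0.722, 0.599, -0.0] turn 0.144
  -> [0.669 0.232 0.35 ] -163.0
slide [-0.0, -0.0, 0.767] turn 0.0
  -> [0.669 0.232 0.235] -163.0
side 0.95 [0.232 0.265 0.002] [307. 330.]
side 0.72 [ 0.456 -0.205  0.011] [370. 199.]
top 0.82 [ 0.419 -0.207  0.004] [391. 240.]
top 0.75 [0.604 0.207 0.233] [210. 150.]
0.2 [248.727 233.364] [246.126 241.905]
0.25 [246.508 217.504] [243.776 225.966]
0.3 [244.147 200.624] [241.27  208.979]
0.35 [241.628 182.623] [238.595 190.836]
0.4 [238.937 163.384] [235.731 171.416]
```

Emit:
{"fn": "send_rows", "kwargs": {"moves": [{"slide": [-0.05,-0.03,-0.2],"turn": 0.05,"gripper": 0},{"slide": [-0.2,-0.1,-0.4],"turn": 0.11,"gripper": 0},{"slide": [-0.37,-0.18,-0.6],"turn": 0.18,"gripper": 0},{"slide": [-0.55,-0.26,-0.75],"turn": 0.25,"gripper": 0},{"slide": [-0.72,-0.34,-0.87],"turn": 0.3,"gripper": 0}]}}

```text
time_s: 21.62
tcp_pos: [0.5007, -0.1287, 0.3297]
eef_rot: [180.0, -0.0, -110.3]
contact_force: [0.6, -0.3, -0.4]
gripper_width: 0.0018
gripper_force: 0.0
```

Emit:
{"fn": "send_rows", "kwargs": {"moves": [{"slide": [-0.17,-0.02,-0.01],"turn": 0.045,"gripper": 0},{"slide": [-0.34,-0.045,-0.03],"turn": 0.09,"gripper": 0},{"slide": [-0.51,-0.07,-0.04],"turn": 0.135,"gripper": 0},{"slide": [-0.68,-0.09,-0.055],"turn": 0.18,"gripper": 0},{"slide": [-0.855,-0.115,-0.067],"turn": 0.222,"gripper": 0}]}}

```text
time_s: 22.03
tcp_pos: [0.5606, -0.0139, 0.3373]
eef_rot: [179.9, -0.1, -130.1]
contact_force: [0.6, -0.5, -1.0]
gripper_width: 0.0004
gripper_force: 0.0
```

Emit:
{"fn": "send_rows", "kwargs": {"moves": [{"slide": [-0.17,0.037,-0.01],"turn": 0.045,"gripper": 0},{"slide": [-0.34,0.074,-0.03],"turn": 0.09,"gripper": 0},{"slide": [-0.51,0.11,-0.04],"turn": 0.135,"gripper": 0},{"slide": [-0.68,0.15,-0.055],"turn": 0.18,"gripper": 0},{"slide": [-0.845,0.185,-0.067],"turn": 0.222,"gripper": 0}]}}

```text
time_s: 22.45
tcp_pos: [0.6209, 0.1012, 0.347]
eef_rot: [180.0, -0.2, -150.1]
contact_force: [0.2, -0.4, 0.0]
gripper_width: 0.0006
gripper_force: 0.0
```

Emit:
{"fn": "send_rows", "kwargs": {"moves": [{"slide": [-0.2,0.17,0],"turn": 0.04,"gripper": 0},{"slide": [-0.4,0.33,0],"turn": 0.08,"gripper": 0},{"slide": [-0.56,0.46,0],"turn": 0.11,"gripper": 0},{"slide": [-0.66,0.55,0],"turn": 0.13,"gripper": 0},{"slide": [-0.72,0.6,0],"turn": 0.144,"gripper": 0}]}}

```text
time_s: 22.87
tcp_pos: [0.6692, 0.2346, 0.3452]
eef_rot: [-180.0, -0.3, -162.9]
contact_force: [-0.4, -1.4, -0.2]
gripper_width: 0.0005
gripper_force: 0.0
```

Run:
```python
from plan import *
plan([(.669,.232,.235,-163,1)])
s=get_state();print(s['joints'],s['contact_force'])
for cam in('side','top'):
  d=grab(cam,'lid_%s.png'%cam)
  for n in('lid','tray','socket_long','socket_mid','socket_short'):
   for r in optics.look_for(cam,n)[:4]: 
    if r['p']>.4: print(cam,n,round(r['p'],2),np.array(r['location']),proj(d,r['location']).round())
```

```text
t 22.8667 start [   0.669    0.235    0.345 -162.89 ] F [-0.41  -1.376 -0.169] w 0.0005080115646064979 j6 -107.87331164684662
slide [0.006, -0.016, 0.735] turn 0.001
  -> [0.669 0.232 0.235] -163.0
[  34.986   21.687   17.427   -0.038  -86.021 -107.873] [-0.41  -1.376 -0.169]
side lid 0.61 [0.594 0.234 0.196] [224. 192.]
side tray 0.73 [ 0.453 -0.197  0.009] [369. 201.]
side tray 0.72 [ 0.425 -0.138  0.006] [363. 214.]
side tray 0.44 [0.523 0.216 0.052] [251. 242.]
side socket_long 0.63 [ 0.357 -0.028  0.025] [354. 238.]
side socket_long 0.6 [0.498 0.237 0.035] [250. 255.]
side socket_mid 0.76 [0.521 0.217 0.051] [251. 243.]
side socket_short 0.49 [0.531 0.162 0.027] [265. 238.]
top lid 0.86 [0.606 0.206 0.233] [211. 149.]
top tray 0.74 [0.24  0.261 0.002] [207. 307.]
top tray 0.55 [ 0.463 -0.229  0.004] [400. 223.]
top socket_long 0.87 [ 0.235 -0.266  0.03 ] [416. 314.]
top socket_long 0.77 [0.498 0.231 0.034] [219. 206.]
top socket_long 0.7 [ 0.363 -0.033  0.032] [323. 261.]
top socket_mid 0.54 [0.533 0.209 0.048] [227. 192.]
top socket_mid 0.45 [0.535 0.155 0.032] [250. 192.]
top socket_short 0.78 [0.538 0.157 0.031] [249. 191.]
```

Emit:
{"fn": "send_rows", "kwargs": {"moves": [{"slide": [0,0,0.13],"turn": 0,"gripper": 0},{"slide": [0,0,0.3],"turn": 0,"gripper": 0},{"slide": [0,0,0.48],"turn": 0,"gripper": 0},{"slide": [0,0,0.63],"turn": 0,"gripper": 0},{"slide": [0,0,0.735],"turn": 0,"gripper": 0}]}}

```text
time_s: 23.88
tcp_pos: [0.6682, 0.2313, 0.2363]
eef_rot: [-180.0, -0.1, -162.9]
contact_force: [-0.9, -0.2, -0.3]
gripper_width: 0.0006
gripper_force: 0.0
```

Emit:
{"fn": "send_rows", "kwargs": {"moves": [{"slide": [0.06,0,0],"turn": 0,"gripper": 0},{"slide": [0.13,0,0],"turn": 0,"gripper": 0},{"slide": [0.21,0,0],"turn": 0,"gripper": 0},{"slide": [0.29,0,0],"turn": 0,"gripper": 0},{"slide": [0.37,0,0],"turn": 0,"gripper": 0}]}}

```text
time_s: 24.3
tcp_pos: [0.6161, 0.2154, 0.2406]
eef_rot: [180.0, 0.2, -162.9]
contact_force: [1.4, 0.5, 1.3]
gripper_width: 0.0008
gripper_force: 0.7
```

Emit:
{"fn": "send_rows", "kwargs": {"moves": [{"slide": [0.08,0,0],"turn": 0,"gripper": 0},{"slide": [0.16,0,0],"turn": 0,"gripper": 0},{"slide": [0.24,0,0],"turn": 0,"gripper": 0},{"slide": [0.32,0,0],"turn": 0,"gripper": 0},{"slide": [0.4,0,0],"turn": 0,"gripper": 0}]}}

```text
time_s: 24.72
tcp_pos: [0.5584, 0.1977, 0.2404]
eef_rot: [180.0, 0.1, -162.9]
contact_force: [0.4, -0.3, 0.1]
gripper_width: 0.0006
gripper_force: 0.2
```

```bash
cat > lid.py <<'E'
from plan import *
s=get_state(); print({k:s[k] for k in('time_s','tcp_pos','contact_force')})
c=np.array([.511,.184]);R=Rot.from_euler('z',-17,degrees=True).as_matrix()[:2,:2]
print('tcp case',R@(s['tcp_pos'][:2]-c))
for cam in('side','top'):
  d=grab(cam,'lid_%s_%d.png'%(cam,s['time_s']*100))
  for n in('lid','lid_press'):
   for r in optics.look_for(cam,n)[:2]:
    l=np.array(r['location']); q=R@(l[:2]-c); print(cam,n,round(r['p'],2),l,'case',q)
E
python3 lid.py
```

```text
{'time_s': 24.7167, 'tcp_pos': array([0.558, 0.198, 0.24 ]), 'contact_force': array([ 0.362, -0.329,  0.082])}
tcp case [ 0.049 -0.001]
side lid 0.7 [0.524 0.198 0.061] case [0.016 0.009]
side lid_press 0.61 [0.533 0.226 0.224] case [0.033 0.034]
top lid 0.83 [0.517 0.169 0.26 ] case [ 0.001 -0.016]
top lid_press 0.6 [0.522 0.169 0.254] case [ 0.006 -0.018]
```

Emit:
{"fn": "send_rows", "kwargs": {"moves": [{"slide": [0.06,0,0],"turn": 0,"gripper": 0},{"slide": [0.12,0,0],"turn": 0,"gripper": 0},{"slide": [0.18,0,0],"turn": 0,"gripper": 0},{"slide": [0.24,0,0],"turn": 0,"gripper": 0},{"slide": [0.3,0,0],"turn": 0,"gripper": 0}]}}

```text
time_s: 25.43
tcp_pos: [0.5147, 0.1842, 0.2387]
eef_rot: [-180.0, -0.0, -162.9]
contact_force: [0.2, -0.7, -0.5]
gripper_width: 0.0008
gripper_force: 0.0
```

Emit:
{"fn": "send_rows", "kwargs": {"moves": [{"slide": [0,0,0],"turn": 0,"gripper": 0},{"slide": [0,0,0],"turn": 0,"gripper": 0},{"slide": [0,0,0],"turn": 0,"gripper": 0},{"slide": [0,0,0],"turn": 0,"gripper": 0},{"slide": [0,0,0],"turn": 0,"gripper": 0}]}}

```text
time_s: 25.85
tcp_pos: [0.516, 0.1848, 0.2386]
eef_rot: [-180.0, -0.0, -162.9]
contact_force: [-0.4, -0.5, 0.5]
gripper_width: 0.0005
gripper_force: 0.0
```

Emit:
{"fn": "send_rows", "kwargs": {"moves": [{"slide": [0,0,0],"turn": 0,"gripper": 0},{"slide": [0,0,0],"turn": 0,"gripper": 0},{"slide": [0,0,0],"turn": 0,"gripper": 0},{"slide": [0,0,0],"turn": 0,"gripper": 0},{"slide": [0,0,0],"turn": 0,"gripper": 0}]}}

```text
time_s: 26.27
tcp_pos: [0.5158, 0.1846, 0.2387]
eef_rot: [-180.0, -0.0, -162.9]
contact_force: [1.7, -1.1, -0.1]
gripper_width: 0.0006
gripper_force: 0.0
```

Emit:
{"fn": "send_rows", "kwargs": {"moves": [{"slide": [0,0,0],"turn": 0,"gripper": 0},{"slide": [0,0,0],"turn": 0,"gripper": 0},{"slide": [0,0,0],"turn": 0,"gripper": 0},{"slide": [0,0,0],"turn": 0,"gripper": 0},{"slide": [0,0,0],"turn": 0,"gripper": 0}]}}

```text
time_s: 26.68
tcp_pos: [0.5157, 0.1846, 0.2387]
eef_rot: [180.0, 0.0, -162.9]
contact_force: [-0.1, 0.2, 0.4]
gripper_width: 0.0006
gripper_force: 0.0
```

```bash
python3 lid.py
```

```text
{'time_s': 26.6833, 'tcp_pos': array([0.516, 0.185, 0.239]), 'contact_force': array([-0.068,  0.201,  0.412])}
tcp case [ 0.005 -0.001]
side lid 0.77 [0.488 0.193 0.113] case [-0.019  0.015]
side lid_press 0.62 [0.487 0.197 0.117] case [-0.019  0.02 ]
top lid 0.78 [0.47  0.151 0.116] case [-0.049 -0.019]
top lid_press 0.88 [0.47  0.152 0.117] case [-0.049 -0.019]
```

Emit:
{"fn": "send_rows", "kwargs": {"moves": [{"slide": [0.1,0,0],"turn": 0,"gripper": 0},{"slide": [0.25,0,0.1],"turn": 0,"gripper": 0},{"slide": [0.4,0.01,0.3],"turn": 0,"gripper": 0},{"slide": [0.53,0.01,0.5],"turn": 0,"gripper": 0},{"slide": [0.6,0.01,0.65],"turn": 0,"gripper": 0}]}}

```text
time_s: 27.4
tcp_pos: [0.4268, 0.1583, 0.1395]
eef_rot: [180.0, -0.1, -162.9]
contact_force: [-0.5, -0.6, -1.0]
gripper_width: 0.0006
gripper_force: 0.0
```

Emit:
{"fn": "send_rows", "kwargs": {"moves": [{"slide": [0,0,0.05],"turn": 0,"gripper": 0},{"slide": [0,0,0.1],"turn": 0,"gripper": 0},{"slide": [0,0,0.15],"turn": 0,"gripper": 0},{"slide": [0,0,0.19],"turn": 0,"gripper": 0},{"slide": [0,0,0.22],"turn": 0,"gripper": 0}]}}

```text
time_s: 27.82
tcp_pos: [0.4303, 0.1602, 0.1084]
eef_rot: [180.0, 0.0, -162.9]
contact_force: [-0.5, -0.6, 0.0]
gripper_width: 0.0007
gripper_force: 0.0
```

Emit:
{"fn": "send_rows", "kwargs": {"moves": [{"slide": [0,0,0.01],"turn": 0,"gripper": 0},{"slide": [0,0,0.025],"turn": 0,"gripper": 0},{"slide": [0,0,0.04],"turn": 0,"gripper": 0},{"slide": [0,0,0.05],"turn": 0,"gripper": 0},{"slide": [0,0,0.06],"turn": 0,"gripper": 0}]}}

```text
time_s: 28.23
tcp_pos: [0.43, 0.1599, 0.101]
eef_rot: [-180.0, 0.1, -162.8]
contact_force: [-14.8, -2.6, 37.8]
gripper_width: 0.0007
gripper_force: 19.0
```

```bash
python3 lid.py
```

```text
{'time_s': 28.2333, 'tcp_pos': array([0.43 , 0.16 , 0.101]), 'contact_force': array([-14.75 ,  -2.565,  37.763])}
tcp case [-0.085  0.001]
side lid 0.82 [0.472 0.239 0.103] case [-0.021  0.064]
side lid_press 0.93 [0.473 0.24  0.107] case [-0.02   0.065]
top lid 0.58 [0.544 0.152 0.101] case [ 0.022 -0.04 ]
top lid 0.24 [ 0.405 -0.206  0.003] case [-0.215 -0.342]
top lid_press 0.59 [0.545 0.153 0.098] case [ 0.023 -0.039]
```

Emit:
{"fn": "send_rows", "kwargs": {"moves": [{"slide": [0,0,-0.05],"turn": 0,"gripper": 0},{"slide": [0,0,-0.2],"turn": 0,"gripper": 0},{"slide": [0,0,-0.45],"turn": 0,"gripper": 0},{"slide": [0,0,-0.7],"turn": 0,"gripper": 0},{"slide": [0,0,-0.9],"turn": 0,"gripper": 0}]}}

```text
time_s: 28.95
tcp_pos: [0.4298, 0.1597, 0.2372]
eef_rot: [180.0, 0.1, -162.9]
contact_force: [0.7, 0.1, 0.5]
gripper_width: 0.0003
gripper_force: 0.0
```

Emit:
{"fn": "send_rows", "kwargs": {"moves": [{"slide": [0,-0.15,0],"turn": 0,"gripper": 0},{"slide": [0,-0.35,-0.05],"turn": 0,"gripper": 0},{"slide": [0,-0.6,-0.1],"turn": 0,"gripper": 0},{"slide": [0,-0.85,-0.15],"turn": 0,"gripper": 0},{"slide": [0,-1,-0.15],"turn": 0,"gripper": 0}]}}

```text
time_s: 29.37
tcp_pos: [0.4747, 0.014, 0.2586]
eef_rot: [-180.0, 0.2, -162.9]
contact_force: [0.4, 0.4, -0.7]
gripper_width: 0.0005
gripper_force: 0.0
```

Emit:
{"fn": "send_rows", "kwargs": {"moves": [{"slide": [0,0,0],"turn": 0,"gripper": 0},{"slide": [0,0,0],"turn": 0,"gripper": 0},{"slide": [0,0,0],"turn": 0,"gripper": 0},{"slide": [0,0,0],"turn": 0,"gripper": 0},{"slide": [0,0,0],"turn": 0,"gripper": 0}]}}

```text
time_s: 29.78
tcp_pos: [0.4733, 0.017, 0.2567]
eef_rot: [180.0, -0.0, -162.8]
contact_force: [0.2, -0.3, 0.0]
gripper_width: 0.0005
gripper_force: 0.0
```

```bash
python3 lid.py
python3 - <<'E'
from plan import *
for cam in('top','side'):
  d=grab(cam)
  for n in('tray','spray_can','grease_jar','wrench'):
    for r in optics.look_for(cam,n)[:2]: print(cam,n,round(r['p'],2),np.array(r['location']))
# front edge of the lid: dark/bright profile along a vertical line in the side view vs predicted for shut and ajar
d=grab('side'); c=np.array([.511,.184]);R=Rot.from_euler('z',17,degrees=True).as_matrix()[:2,:2]
g=cv2.cvtColor(d['img'],cv2.COLOR_RGB2GRAY)
for y in(.125,.08,-.08):
  f=lambda a,L=.19,h=.016:proj(d,[*(c+R@np.array([.09-L*np.cos(a)+h*np.sin(a),y])),.085+L*np.sin(a)+h*np.cos(a)])
  a=f(0);b=f(.1);print(y,'shut top edge px',a,'ajar',b, g[int(b[1])-6:int(a[1])+14,int(round(a[0]))])
E
```

```text
{'time_s': 29.7833, 'tcp_pos': array([0.473, 0.017, 0.257]), 'contact_force': array([ 0.171, -0.299,  0.033])}
tcp case [-0.085 -0.149]
side lid 0.7 [0.488 0.196 0.1  ] case [-0.018  0.018]
side lid_press 0.9 [0.491 0.195 0.106] case [-0.016  0.016]
top lid 0.94 [0.557 0.264 0.1  ] case [0.068 0.063]
top lid_press 0.58 [0.561 0.264 0.1  ] case [0.071 0.062]
top tray 0.82 [ 0.463 -0.229  0.007]
top tray 0.55 [0.265 0.238 0.001]
top grease_jar 0.71 [ 0.761 -0.021  0.086]
top wrench 0.91 [ 0.747 -0.176  0.007]
side tray 0.65 [ 0.454 -0.216  0.012]
side tray 0.63 [0.234 0.267 0.002]
side spray_can 0.69 [ 0.686 -0.364  0.111]
side grease_jar 0.77 [ 0.751 -0.011  0.057]
side grease_jar 0.43 [0.489 0.196 0.103]
0.125 shut top edge px [264.081 270.112] ajar [262.603 264.476] [31 31 31 31 31 29 30 31 31 30 30 30 28 26 24 23 23 22 22 21 23 21 23 23
 23 23]
0.08 shut top edge px [274.591 258.328] ajar [273.257 252.731] [31 31 30 29 30 31 31 31 31 31 31 29 27 25 23 23 22 21 21 22 22 22 22 24
 23 23]
-0.08 shut top edge px [307.748 221.152] ajar [306.831 215.716] [47 28 28 29 28 28 27 29 27 28 26 26 23 22 22 21 21 22 21 22 22 21 22 24
 23 22]
```

The lid edge sits at the predicted shut rows (270/258/221), the tray is on the mat at (0.463, -0.229), and the bystanders haven't moved. Handing in.

```bash
python3 -c "
from plant import order
print(order.close_job())"
```

```text
the job is handed in; nothing more can be done
None
```

I handed the job in at about 30 s of robot time: the three sockets are in the case, the empty tray is flat on the mat, the lid is shut past its catch, and the bystanders are where they were; no verdict was returned.

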